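# Close the clamp leaf of a leak-test fixture and start its captive knob

## Robot

A 7-joint arm with a two-finger parallel gripper is mounted at the origin on a cart in front of the work surface, level with it; the furniture and walls round the work are solid. World frame = base frame: x ahead of the robot, y to its left, z up, the work surface at z = 0. Lengths are in m, angles in degrees, forces in N, time in s.
With the tool pointing down it reaches from about 0.425 to 1.025 m from the base axis. Payload 9.4 kg.
Tool frame: the origin (TCP) lies between the finger pads; the fingertips stand 25 mm ahead of it and the grasp point (between the pads) lies 6 mm ahead of it; z points along the fingers, y is the line along which they close (so a half turn about z gives the same grasp; the last joint's range is limited). The gripper opens to 85 mm and grips with 20 to 120 N. Pads are 22 mm wide; open, the fingers measure 114 mm over their backs; the gripper's body (76 mm by 85 mm) begins 54 mm behind the grasp point. The pads swing forward as they close: fully open they stand 13 mm farther back than shut.
Start: joints at [-76.587, 34.337, -0.143, 91.639, 0.103, 54.024, -4.572], TCP at [0.222, 0.69, 0.256] pointing down, gripper open.
Joint ranges: [-147.43, 147.43], [-19.82, 112.94], [-74.19, 73.91], [6.32, 146.72], [-59.91, 239.91], [6.04, 106.73], [-150.56, 150.56]. Speed limits (degrees/s): [127.2, 127.2, 172.46, 172.46, 180, 180, 180].

## Interface

Orientations are given as [roll, pitch, yaw] about the fixed x, y, z axes, in that order (R = Rz(yaw) Ry(pitch) Rx(roll)).
In Python, from rig import move_pose, movel, goto_joints, gripper_open, clamp, dwell, ik, sense, read_camera, camera_info, MotionError, sign_off gives the robot as it stands. The module is installed in compiled form; this text tells all that it offers. Calls block until the motion is done:
- move_pose(position, orientation): joint-space move of the TCP to a pose.
- movel(position, rot=None, max_speed=0.15, stop_force=None): straight line of the TCP; rot=None keeps the orientation; max_speed is the mean speed in m/s. With stop_force (N) it stops when the force on the tool has changed by that much, and returns True; else False.
- goto_joints(angles): joint-space move.
- gripper_open() and clamp(force=None): open the fingers fully, or close them until they stop; force is the grip in N (None keeps the last).
- dwell(seconds).
- ik(position, orientation): joint angles nearest the present ones, or None.
- sense(): the state.
- read_camera(name): name is "scene" or "side" or "wrist"; returns (picture, depth): 420x560x3 uint8, red, green, blue; 420x560 float32, m along the optical axis (not along the pixel's ray), 0 where there is no reading.
- camera_info(name): a dict with "fx", "fy", "cx", "cy" (pixels), "position" and "attitude" of the camera in the world. Camera axes: x right, y down, z forward; pixel columns grow to the right and rows downward; lengths in m; the calibration is good to about 2 mm. A picture is of the moment at which its call begins: read the wrist's pose just before it. camera_info takes no time and is no camera call; for the wrist camera it gives the pose at the moment of the call.
A pose or a line that the arm cannot do raises MotionError and nothing moves.
- sign_off(): hands the job in; it is judged then, once.
The state is a dict: "clock": time; "joint_positions": joint angles; "joint_vel": joint speeds; "effort": joint torques, N m; "ee_pos": TCP position; "orientation": TCP orientation; "force": force on the tool from outside, world axes, zero at the start; "moment": the same for the moment, N m; "grip_width": finger opening in m; "grasp_force": force on a finger pad.
Only numpy, scipy, OpenCV 4.12 (cv2) and the standard library are available. Lean on these libraries where they do the work, as an engineer would, in place of code of your own. Each camera call takes 0.05 s, during which the arm holds its last target. There are 200 camera calls.

## Task

A pump flange sits on its gasket in the bench leak-test fixture. Swing the hinged clamp leaf shut over it, then lock the leaf with its captive knob: press the sprung knob down lightly while turning it clockwise (seen from above) until its thread catches in the bush, and screw it fully home and tight against the leaf, so that it stays down when let go. Do not force the thread, and leave the flange in its nest and the loose bolt, the nut and the spanner where they lie.

Things in the scene. Friction and masses are not known exactly. Their poses are not given: they have to be found in the camera images.
- fixture: Leak-test fixture: grey block 172 x 84 x 24 mm bolted to the bench, gauge on its right side. Origin: underside, below the round nest's centre. +x points from nest to hinge (away from the robot, yaw to 0.3 rad). Hinge axis parallel to y at x +66, z 60.5 mm (cheeks to z 70). Closed leaf: flat top at z 65.5 mm, x -87 to +57, 80 mm wide.
- bush: Brass threaded bush, 33 mm across, rim at z 54 mm, on a post on the near side of the nest. Origin: on the thread's upright axis (fixture x -62, y 0 mm), at bench height. Two-start right-hand thread, lead 14 mm; where it starts cannot be seen and varies. Over 40 N between knob and bush spoils the thread while the knob is less than 12.5 mm down.
- leaf (a joint): Angle of the steel clamp leaf (10 mm plate, 52 mm window for the flange's boss), rad: 0 = closed and level, positive = near end lifted; it starts half open. Stiff hinge: it stays where it is left; closing takes 2 to 5 N at the tab.
- leaf_tab (a point): On the upper face of the leaf, middle of the tab at its free end (44 mm wide, 27 mm long), the place to push it shut; 166 mm from the hinge axis, 14 mm from the tip. Its x axis runs along the leaf towards the hinge, z out of the upper face.
- knob_grip (a point): Middle of the captive knob's round knurled head, on its axis. Head 38 mm across; grip it from 11 mm below to 11 mm above this point (underside 17 mm below). z = knob axis. Leaf closed: fixture x -62, y 0, z 96.5 mm sprung up, 82.5 mm home. Torque-limiting: above 0.4 N m the head slips round on its screw, which does no harm.
- knob_travel (a joint): How far the knob is down, m: 0 = sprung up clear of the bush (spring 3 to 5 N), 0.014 = home, head on the leaf. Without turning it goes 4 to 11 mm down, until thread rests on thread; turning clockwise then takes it down 2.2 mm per rad. The thread holds it only beyond about 11.5 mm; let go before, it springs up but keeps its angle. The thread has 1 mm play: turn until tight.
- flange: Yellow cast pump flange, 66 mm disc 25 mm thick with a 36 mm boss, 36 mm tall in all, loose, standing in the nest between three dowels. Origin: centre of its underside.
- nest (a point): Centre of the gasket on which the flange stands, 30 mm above the fixture's underside.
- flange_bolt: Steel hexagon bolt, 72 mm long (along its y), 20 mm high, lying on the bench; bystander. Origin: centre of its underside.
- loose_nut: Steel hexagon nut, 24 mm across flats, 13 mm high, on the bench; bystander. Origin: centre of its underside.
- spanner: Open-ended steel spanner, 156 mm long (along its y), 5 mm thick, on the bench in front of the fixture; bystander. Origin: centre of its underside.

How it is judged:
By the outcome, as a careful person would: the job done as asked, in the order asked, and still so for the second after the job is handed in, with the robot touching nothing.
It also fails if it takes over 67 s, if anything falls off the work surface, if the arm or the gripper's body presses on something with over 40 N, if the wrist force passes 120 N, or if a joint passes its speed limit or range.

## Working session

There is one attempt and no reset: what is moved stays moved. The work goes in short steps, each a Python script; the robot and the scene stay as the last script left them, time stands still between calls to the robot, and variables do not carry over. Pictures are saved under pics/ and viewed, at most 10 in all, crops included, and the job is handed in when it is done.

```bash
mkdir -p pics
cat > h.py <<'E'
import numpy as np, cv2
from rig import *
from scipy.spatial.transform import Rotation as R
def cam(n):
    i=camera_info(n); p,d=read_camera(n); return i,p,d
def Rm(i):
    a=np.array(i["attitude"],float)
    return a if a.shape==(3,3) else R.from_euler('xyz',a,degrees=True).as_matrix()
def cloud(i,d):
    v,u=np.indices(d.shape)
    P=np.stack([(u-i["cx"])/i["fx"]*d,(v-i["cy"])/i["fy"]*d,d],-1)
    return P@Rm(i).T+np.array(i["position"])
E
python3 - <<'E'
from h import *
for n in("scene","side"):
    i,p,d=cam(n); print(n,i); cv2.imwrite(f"pics/{n}0.png",p[...,::-1]); np.savez(f"{n}0.npz",p=p,d=d,P=cloud(i,d))
print(sense())
E
```

```text
scene {'fx': 494.24966980474574, 'fy': 494.24966980474574, 'cx': 281.71658699211855, 'cy': 213.80814699821718, 'position': array([0.85808739, 0.57753625, 0.82463633]), 'attitude': array([-136.78691485,   -0.34144318,  146.43533447])}
side {'fx': 539.7412100114742, 'fy': 539.7412100114742, 'cx': 285.3998591764915, 'cy': 213.53316703961866, 'position': array([ 0.78854496, -0.45161885,  0.83882863]), 'attitude': array([-142.44715431,   -0.55148363,   32.37307287])}
{'clock': 0.1, 'joint_positions': array([-76.58660373,  34.38122307,  -0.14496608,  91.67727305,
         0.10274915,  54.0262806 ,  -4.57184324]), 'joint_vel': array([ 0.10152339, -0.05530847,  0.01769757, -0.0374149 , -0.0478139 ,
        0.07114966,  0.0633678 ]), 'effort': array([ 4.87271158e-03, -7.77995825e+01,  1.56959094e+00, -2.58625799e+01,
        1.25916617e-02,  5.53410529e-03, -1.58728693e-05]), 'ee_pos': array([0.22161701, 0.68986815, 0.25548146]), 'orientation': array([-1.79915716e+02,  7.94588026e-03,  1.62194885e+02]), 'force': array([ 0.52603689, -0.06063799, -0.33331976]), 'moment': array([-0.05320358,  0.04118626, -0.01010348]), 'grasp_force': 0.0, 'grip_width': 0.08580696145574972}
```

View pics/scene0.png

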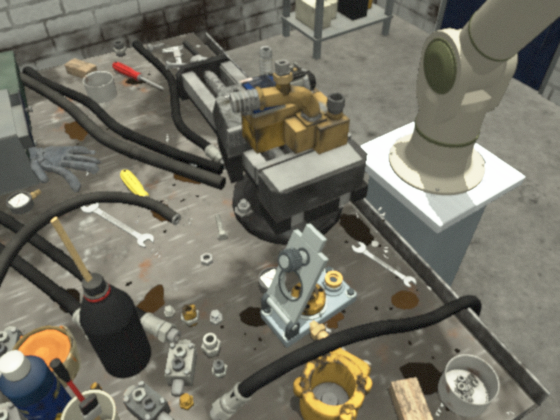

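View pics/side0.png

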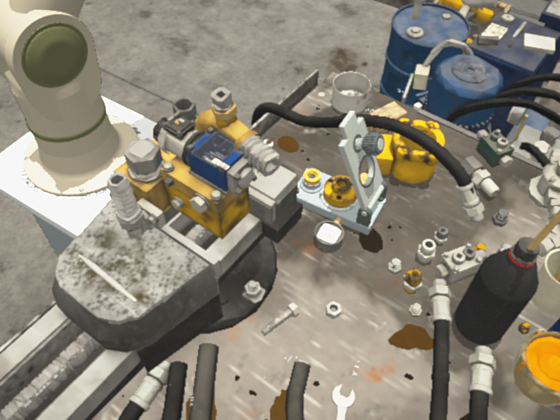

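Scene view: the fixture is at about (308,300), the bush at (333,280), the knob at (292,258), and the leaf tip at (312,235). Side view: the bush is at (312,177), the knob at (372,143), and the leaf tip at (352,118). Next I'll measure them in 3D.

Run:
```python
from h import *
s=np.load("scene0.npz");t=np.load("side0.npz")
for n,z,c in(("scene",s,[(333,280),(292,258),(312,235),(310,240),(352,294),(275,330),(335,385),(370,330),(300,140),(320,180),(470,300),(385,262)]),("side",t,[(312,177),(372,143),(352,118),(345,195),(329,236),(275,195),(262,155),(290,105),(410,160),(335,185)])):
    for u,v in c: print(n,u,v,np.round(np.median(z["P"][v-1:v+2,u-1:u+2].reshape(-1,3),0),3))
a=cv2.resize(s["p"][210:350,240:380],None,fx=4,fy=4,interpolation=2)
b=cv2.resize(t["p"][100:250,290:400],None,fx=4,fy=4,interpolation=2)
c=np.zeros((600,560+240,3),np.uint8); 
a=cv2.resize(a,(450,450)); b=cv2.resize(b,(350,477)); c[:450,:450]=a;c[:477,450:]=b
cv2.imwrite("pics/crop1.png",c[...,::-1])
# joint clouds in region; height map clutter
P=np.concatenate([s["P"].reshape(-1,3),t["P"].reshape(-1,3)])
for x in np.arange(.25,.96,.05):
    print("%.2f"%x,[int(1000*np.percentile(q[:,2],98)) if len(q:=P[(abs(P[:,0]-x)<.025)&(abs(P[:,1]-y)<.025)])>5 else -1 for y in np.arange(-.3,.5,.05)])
```

```text
scene 333 280 [0.463 0.17  0.044]
scene 292 258 [0.575 0.186 0.21 ]
scene 312 235 [0.527 0.173 0.221]
scene 310 240 [0.531 0.174 0.212]
scene 352 294 [0.445 0.208 0.03 ]
scene 275 330 [0.607 0.186 0.019]
scene 335 385 [0.578 0.328 0.015]
scene 370 330 [0.511 0.318 0.12 ]
scene 300 140 [ 0.422 -0.012  0.248]
scene 320 180 [0.42  0.054 0.197]
scene 470 300 [0.258 0.339 0.019]
scene 385 262 [0.321 0.17  0.001]
side 312 177 [0.463 0.174 0.044]
side 372 143 [0.575 0.164 0.206]
side 352 118 [0.525 0.183 0.221]
side 345 195 [0.542 0.162 0.052]
side 329 236 [0.555 0.083 0.021]
side 275 195 [ 0.499 -0.013  0.202]
side 262 155 [ 0.518 -0.071  0.351]
side 290 105 [ 0.261  0.417 -0.048]
side 410 160 [0.612 0.297 0.068]
side 335 185 [0.518 0.164 0.065]
0.25 [-1, -1, -1, -1, -1, -38, -1, 0, 1, -9, -8, -9, 18, 23, -9, -9]
0.30 [200, 202, 202, 268, 270, 270, 267, 202, 4, 8, 6, 7, 26, 27, 3, 3]
0.35 [202, 209, 336, 309, 334, 335, 309, 203, 8, 7, 6, 4, 38, 37, 49, 56]
0.40 [202, 209, 337, 280, 356, 353, 337, 203, 4, 4, 3, 4, 65, 61, 55, 26]
0.45 [201, 206, 203, 289, 342, 395, 333, 203, 3, 56, 55, 3, 100, 89, 46, 56]
0.50 [32, 185, 201, 278, 344, 354, 204, 202, 3, 227, 227, 7, 125, 107, 35, 35]
0.55 [36, 35, 3, 11, 341, 349, 3, 26, 26, 220, 217, 32, 139, 88, 87, 34]
0.60 [28, 3, 3, 5, 15, 14, 3, 3, 26, 206, 207, 3, 141, 87, 89, -1]
0.65 [30, 44, 44, 40, 3, 14, 3, 3, 4, 3, 3, 3, 139, 88, 88, 2]
0.70 [49, 47, 38, 8, 7, 3, 3, 47, 47, 44, 37, 108, 128, 19, 35, 50]
0.75 [52, 39, 8, 7, 3, 3, 3, 47, 47, 56, 39, 94, 101, 33, 35, 55]
0.80 [55, 3, 4, 3, 3, 26, 29, 175, 180, 57, 47, 40, 30, 25, 2, 66]
0.85 [59, 4, 26, 29, 28, 29, 32, 337, 235, 56, 58, 35, 2, 2, 84, 69]
0.90 [62, 61, 30, 30, 31, 32, 77, 182, 188, 95, 183, 205, 50, 47, 60, -1]
0.95 [58, 63, 59, 30, 25, 3, 78, 76, 195, 201, 140, 205, -1, -1, -1, -1]
```

View pics/crop1.png

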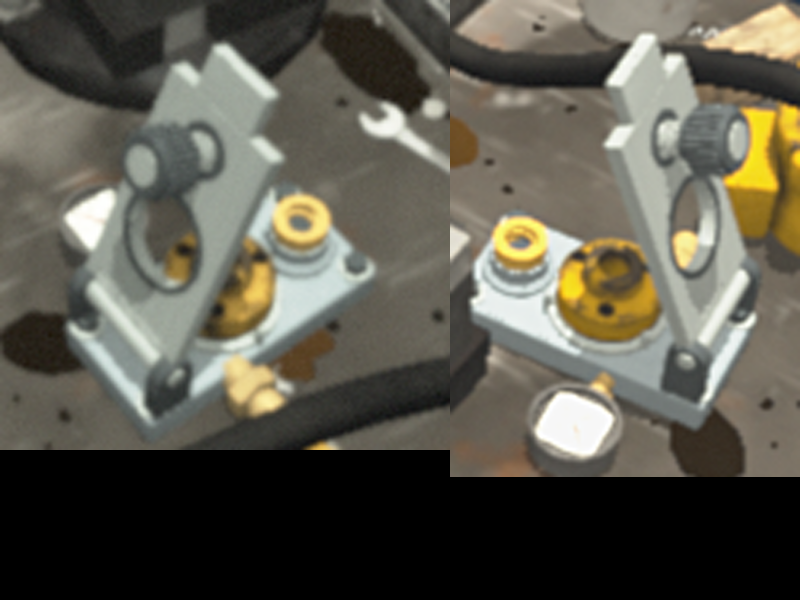

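Run:
```python
from h import *
from scipy.optimize import least_squares
for n in("scene","side"):
    z=np.load(n+"0.npz");P=z["P"].reshape(-1,3);ok=z["d"].ravel()>0
    C=z["p"].reshape(-1,3).astype(int)
    b=ok&(abs(P[:,0]-.463)<.03)&(abs(P[:,1]-.172)<.03)&(P[:,2]>.049)&(P[:,2]<.06)
    q=P[b]; c,r=cv2.minEnclosingCircle((q[:,:2]*1000).astype(np.float32)); print(n,"bush",b.sum(),np.round(c,1),round(r,1),"z",np.round(np.percentile(q[:,2],[10,50,90]),4), "mid",np.round((q.min(0)+q.max(0))/2,4))
    # leaf plane RANSAC
    m=ok&(P[:,0]>.48)&(P[:,0]<.64)&(P[:,1]>.1)&(P[:,1]<.24)&(P[:,2]>.085)
    q=P[m];g=np.random.default_rng(0);best=0
    for _ in range(500):
        a=q[g.choice(len(q),3,False)];nv=np.cross(a[1]-a[0],a[2]-a[0]);nv/=np.linalg.norm(nv)+1e-12
        i=abs((q-a[0])@nv)<.002
        if i.sum()>best:best=i.sum();bi=i
    w=q[bi];c=w.mean(0);nv=np.linalg.svd(w-c)[2][2];nv*=-np.sign(nv[0]) 
    h=nv[:2]/np.linalg.norm(nv[:2]);ya=np.arctan2(-h[1],-h[0])
    L=np.array([-np.sin(ya),np.cos(ya),0]);D=np.cross(L,nv)
    lat=w@L;print(n,"leaf n",nv,len(w),"yaw",np.degrees(ya),"tilt",np.degrees(np.arccos(nv[2])),"lat pct",np.percentile(lat,[.5,1,99,99.5]),"z max",w[:,2].max(),"offset",c@nv)
    # knob: points off plane
    k=q[(abs((q-c)@nv)>.012)];print("offplane",len(k),np.round(np.median(k,0),3),np.percentile((k-c)@nv,[1,50,99]))
    # block edges: top surface z~.024
    t=ok&(P[:,0]>.42)&(P[:,0]<.66)&(P[:,1]>.09)&(P[:,1]<.25)&(P[:,2]>.019)&(P[:,2]<.029)
    hull=cv2.minAreaRect((P[t][:,:2]*1000).astype(np.float32));print("block",t.sum(),hull)
```

```text
scene bush 174 [465.1 170.3] 17.9 z [0.0508 0.0544 0.0563] mid [0.4644 0.1698 0.0536]
scene leaf n [-0.91210671 -0.05626398 -0.40607353] 1833 yaw 3.5298597763371617 tilt 113.95841752431342 lat pct [0.1010002  0.10139638 0.18099871 0.18130681] z max 0.2297404952141433 offset -0.5801121428551305
offplane 493 [0.578 0.182 0.203] [-0.04527194 -0.04084607 -0.01959745]
block 1339 ((523.3441162109375, 167.56903076171875), (172.01881408691406, 160.99974060058594), 3.49920392036438)
side bush 148 [464.8 171.4] 18.7 z [0.05   0.0531 0.0552] mid [0.464  0.1717 0.0536]
side leaf n [-0.91245846 -0.05066184 -0.40602085] 1380 yaw 3.1779336732842114 tilt 113.95511493553789 lat pct [0.10389994 0.10418104 0.18445346 0.18496292] z max 0.22898863522370017 offset -0.5782969407612069
offplane 449 [0.575 0.168 0.2  ] [-0.04530871 -0.0373476  -0.0134972 ]
block 1405 ((522.2779541015625, 168.21835327148438), (171.90940856933594, 161.65457153320312), 3.6562845706939697)
```

```bash
cat >> h.py <<'E'
YAW=3.5;_a=np.radians(YAW)
O=np.array([.536*np.cos(_a)-.1424*np.sin(_a),.536*np.sin(_a)+.1424*np.cos(_a),0])
def W(x,y,z): return O+R.from_euler('z',YAW,degrees=True).apply([x,y,z])
def leaf(th,r,h): return .066-r*np.cos(th)+h*np.sin(th), .0605+r*np.sin(th)+h*np.cos(th)
def st(): s=sense(); return round(s["clock"],2),np.round(s["ee_pos"],4),np.round(s["force"],1),np.round(s["moment"],2),round(s["grip_width"],4)
E
python3 - <<'E'
from h import *
print(O)
for y in(3.5,-176.5):
    for p in(W(.01,0,.35),W(-.062,0,.11)): print(y,ik(p,[180,0,y]))
for y in range(-170,190,20): 
    q=ik(W(-.062,0,.11),[180,0,y]); print(y,None if q is None else np.round(q,0))
E
```

```text
[0.52630694 0.17485641 0.        ]
3.5 [-57.60025312  22.4837159   47.85002924 108.47895777 -19.62777426
  57.57029277 -87.68336368]
3.5 [-43.14870522  34.83963502  23.95593826 129.48925708 -37.5812211
  22.35432394 -74.17219207]
-176.5 [-27.74063104  17.57323536   5.12096141 106.83092933  -1.87000025
  55.67590094  71.69722696]
-176.5 [-23.20356439  32.44413178  -5.08538597 128.23894476   8.14879514
  19.60218556  58.31922074]
-170 [-22.  32.  -6. 128.  10.  20.  63.]
-150 [-20.  33. -10. 128.  15.  20.  77.]
-130 [-17.  33. -14. 128.  22.  21.  91.]
-110 [-13.  33. -20. 128.  28.  23. 104.]
-90 [-10.  34. -24. 127.  33.  25. 119.]
-70 [ -6.  35. -29. 127.  38.  27. 134.]
-50 [ -3.  36. -34. 127.  43.  29. 149.]
-30 [-54.  40.  41. 130. -56.  30. -87.]
-10 [-44.  35.  25. 130. -39.  23. -86.]
10 [-43.  35.  23. 129. -37.  22. -69.]
30 [-41.  34.  21. 129. -33.  21. -52.]
50 [-39.  34.  18. 129. -29.  21. -36.]
70 [-37.  33.  15. 129. -24.  20. -22.]
90 [-34.  33.  11. 129. -18.  19.  -8.]
110 [-32.  33.   8. 129. -13.  19.   6.]
130 [-30.  33.   4. 129.  -7.  19.  20.]
150 [-27.  32.   1. 129.  -1.  19.  34.]
170 [-25.  32.  -3. 128.   4.  19.  49.]
```

```bash
cat > push.py <<'E'
from h import *
def tip(th,r,h): # fingertip near corner at leaf pt
    x,z=leaf(th,r,h); return W(x+.011,0,z+.025)
clamp(30)
t0=np.radians(66)
a=tip(t0,171,0) if 0 else tip(t0,.171,.020)
move_pose(a+[0,0,.13],[180,0,-176.5])
print(st())
movel(a,max_speed=.15); print(st())
for d in np.arange(62,2,-6):
    th=np.radians(d); r=.171+.006*(1-d/66)
    hit=movel(tip(th,r,.005),max_speed=.12,stop_force=25)
    print(d,hit,st()[0],st()[2])
    if hit: break
E
python3 push.py
```

```text
(3.09, array([0.5518, 0.1775, 0.3796]), array([-1. , -0.2,  0.2]), array([0.03, 0.  , 0.05]), -0.0001)
(4.11, array([0.5524, 0.1766, 0.2505]), array([ 0.1, -0.7, -0. ]), array([-0.03, -0.04,  0.03]), -0.0003)
62 False 4.48 [ 0.8 -0.1  0.1]
56 False 4.78 [0.4 1.  0.2]
50 False 5.08 [-0.4 -0.3  0.1]
44 False 5.38 [-0.4  0.  -0.2]
38 False 5.68 [-0.1 -0.2 -1. ]
32 False 5.98 [-0.5 -0.3  0.5]
26 False 6.28 [-0.7  0.6  0.6]
20 False 6.58 [-0.1  0.2 -0.6]
14 False 6.88 [-0.6 -0.5  0.4]
8 False 7.18 [-0.2  0.5  0.7]
```

Almost no force showed up, so I'll check the picture.

Run:
```python
from h import *
print(st())
o=np.zeros((500,800,3),np.uint8)
for k,(n,a) in enumerate((("scene",(180,350,220,400)),("side",(80,250,270,450)))):
    i,p,d=cam(n); o[:378,k*400:k*400+400]=cv2.resize(p[a[0]:a[1],a[2]:a[3]],(400,378))
cv2.imwrite("pics/after_push.png",o[...,::-1])
```

```text
(7.18, array([0.4298, 0.1689, 0.1152]), array([-0.2,  0.5,  0.7]), array([ 0.  , -0.03, -0.  ]), -0.0003)
```

View pics/after_push.png

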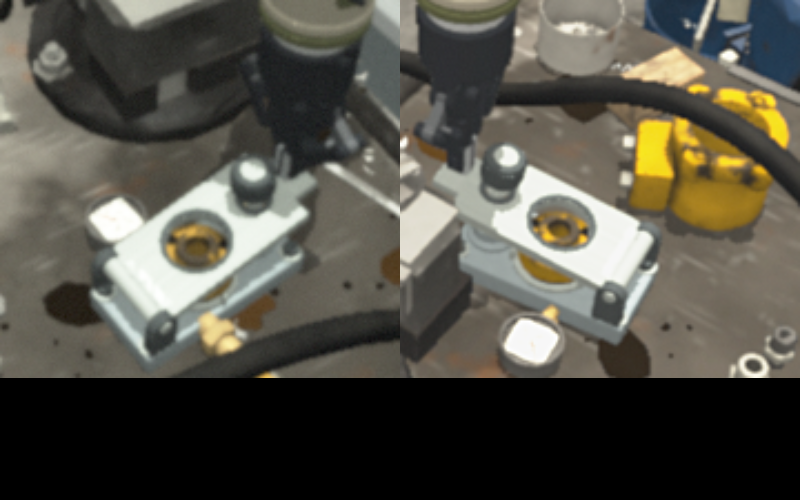

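Both views show the leaf nearly shut, with the closed fingertips on its tab. I'll press it fully closed, then measure the knob.

Run:
```python
from h import *
p=W(.066-.178+.011,0,.0655+.025)
print(movel(p+[0,0,.003],max_speed=.05,stop_force=20),st())
print(movel(p-[0,0,.004],max_speed=.02,stop_force=12),st())
movel(p+[0,0,.03]); p2=W(-.14,0,.22); movel(p2)
gripper_open(); print(st())
for n in("scene","side"):
    i,im,d=cam(n);P=cloud(i,d).reshape(-1,3);P=P[d.ravel()>0]
    f=R.from_euler('z',-YAW,degrees=True).apply(P-O)
    k=f[(abs(f[:,0]+.062)<.03)&(abs(f[:,1])<.03)&(f[:,2]>.1)&(f[:,2]<.125)]
    t=k[k[:,2]>np.percentile(k[:,2],80)-.003]
    print(n,len(k),"bbox",k.min(0),k.max(0),cv2.minEnclosingCircle((k[:,:2]*1000).astype(np.float32)),"zpct",np.percentile(k[:,2],[50,90]))
    l=f[(abs(f[:,1])<.042)&(f[:,2]>.055)&(f[:,2]<.078)&(f[:,0]>-.1)&(f[:,0]<.05)]
    c=np.linalg.lstsq(np.c_[l[:,0],l[:,1],np.ones(len(l))],l[:,2],rcond=None)[0];print("leaf slope deg",np.degrees(c[:2]),"z0",c[2],"xmin",l[:,0].min(),"y",np.percentile(l[:,1],[1,99]))
    cv2.imwrite(f"pics/k_{n}.png",cv2.resize(im[180:350,220:400] if n=="scene" else im[80:250,270:450],(560,530))[...,::-1])
```

```text
False (7.88, array([0.4251, 0.1685, 0.0932]), array([ 0.4, -0. , -1. ]), array([ 0.05, -0.12, -0.02]), -0.0005)
True (8.16, array([0.4256, 0.1687, 0.0904]), array([-1.2,  0. , 10.8]), array([-0.05,  0.19, -0.06]), -0.0002)
(10.16, array([0.3866, 0.1663, 0.22  ]), array([-0.4,  0.2, -0.1]), array([ 0.04, -0.04, -0.01]), 0.0852)
scene 298 bbox [-0.07991738 -0.02014674  0.10003707] [-0.04261748  0.01780134  0.11491507] ((-61.32133102416992, -0.8933887481689453), 19.26553726196289) zpct [0.10903638 0.11131536]
leaf slope deg [-0.21962828 -0.6242547 ] z0 0.06586009590100772 xmin -0.09992764466759069 y [-0.04052147  0.03897896]
side 261 bbox [-0.08061865 -0.01974914  0.10000197] [-0.04355299  0.01665844  0.11202721] ((-62.24185562133789, -1.1224526166915894), 19.23929786682129) zpct [0.10779604 0.11027015]
leaf slope deg [-0.34520556  0.69783404] z0 0.0644356081399813 xmin -0.0999160489446373 y [-0.04126025  0.03932891]
```

Run:
```python
from h import *
K=W(-.062,-.0009,0)
q=np.array(ik(K+[0,0,.17],[180,0,-176.5])); q[6]+=80; print(np.round(q,1))
goto_joints(q); s=sense(); print(s["orientation"],st())
movel(K+[0,0,.1085],max_speed=.1); print(st())
clamp(50); print(st())
z0=sense()["ee_pos"][2]
print(movel(K+[0,0,z0-.0125],max_speed=.015,stop_force=8),st(),sense()["ee_pos"][2]-z0)
dwell(.2);print(st(),sense()["joint_positions"][6],sense()["orientation"])
```

```text
[-30.4  26.4   5.  126.3  -4.9  27.4 152. ]Traceback (most recent call last):
  File "<stdin>", line 4, in <module>
rig.MotionError: the arm cannot take that pose within its joint ranges
```

Run:
```python
from h import *
K=W(-.062,-.0009,0)
q=np.array(ik(K+[0,0,.17],[180,0,-176.5])); q[6]=140
goto_joints(q); s=sense(); print(s["orientation"],st())
movel(K+[0,0,.1085],max_speed=.1); print(st())
clamp(50); print(st())
z0=sense()["ee_pos"][2]
print(movel(K+[0,0,z0-.0125],max_speed=.015,stop_force=8),st(),sense()["ee_pos"][2]-z0)
dwell(.2);print(st(),sense()["joint_positions"],sense()["orientation"],sense()["grasp_force"])
```

```text
[ 1.79990097e+02 -5.97516490e-03 -1.08554875e+02] (11.43, array([0.4643, 0.1702, 0.1701]), array([0.3, 0.2, 0.6]), array([-0.04,  0.01, -0.02]), 0.085)
(12.2, array([0.4646, 0.1702, 0.1088]), array([ 0.2,  0.1, -0. ]), array([-0.02,  0.02, -0.01]), 0.0855)
(12.7, array([0.4645, 0.1703, 0.1088]), array([-0.9,  0.5,  3.2]), array([ 0.04,  0.14, -0.01]), 0.0365)
True (13.27, array([0.4645, 0.1703, 0.1008]), array([-1.5, -0.3, 11.4]), array([-0.07,  0.32,  0.03]), 0.0366) -0.007956035485890328
(13.47, array([0.4645, 0.1703, 0.1009]), array([-1.2, -0.5,  9.5]), array([-0.08,  0.32, -0.  ]), 0.0365) [-28.9532009   33.49213555   3.21297673 128.93334245  -5.88148461
  17.68243389 140.85008523] [-1.79993104e+02  2.26851071e-02 -1.08481844e+02] 51.32463097572327
```

```bash
cat > turn.py <<'E'
from h import *
import sys
K=W(-.062,-.0009,0); Z0=.1088
yaw=sense()["orientation"][2]; z=sense()["ee_pos"][2]-.0003
for n in range(int(sys.argv[1])):
    s=sense(); F=s["force"][2]
    if F>22 or s["joint_positions"][6]<-135: print("stop",st()); break
    yaw-=15
    z=max(z-.000576-np.clip((9-F)*.00006,-.0006,.0004),Z0-.0142)
    hit=movel([K[0],K[1],z],[180,0,yaw],max_speed=.01,stop_force=25)
    s=sense(); print(n,hit,round(s["clock"],2),"yaw %.0f j7 %.0f down %.2f F %.1f Mz %.2f w %.4f"%(s["orientation"][2],s["joint_positions"][6],1000*(Z0-s["ee_pos"][2]),s["force"][2],s["moment"][2],s["grip_width"]))
    if hit: break
E
python3 turn.py 5
```

```text
0 False 13.88 yaw -123 j7 132 down 8.55 F 11.8 Mz -0.06 w 0.0368
1 False 14.28 yaw -138 j7 124 down 9.03 F 10.2 Mz -0.05 w 0.0364
2 False 14.69 yaw -153 j7 115 down 9.60 F 9.3 Mz -0.05 w 0.0363
3 False 15.1 yaw -168 j7 106 down 10.14 F 10.0 Mz -0.03 w 0.0366
4 False 15.51 yaw 177 j7 97 down 10.71 F 8.0 Mz -0.03 w 0.0365
```

```bash
python3 turn.py 12
```

```text
0 False 15.92 yaw 162 j7 88 down 11.51 F 11.6 Mz -0.04 w 0.0365
1 False 16.32 yaw 147 j7 79 down 12.00 F 10.8 Mz -0.03 w 0.0363
2 False 16.73 yaw 132 j7 69 down 12.53 F 9.5 Mz -0.07 w 0.0367
3 False 17.14 yaw 117 j7 58 down 13.05 F 10.1 Mz -0.06 w 0.0368
4 False 17.55 yaw 102 j7 45 down 13.58 F 9.2 Mz -0.06 w 0.0365
5 False 17.96 yaw 87 j7 31 down 13.85 F 13.7 Mz -0.05 w 0.0366
6 False 18.37 yaw 72 j7 16 down 13.84 F 13.6 Mz 0.01 w 0.0366
7 False 18.77 yaw 57 j7 1 down 13.85 F 13.0 Mz -0.04 w 0.0365
8 False 19.18 yaw 42 j7 -13 down 13.86 F 12.5 Mz 0.23 w 0.0364
9 False 19.59 yaw 27 j7 -28 down 13.86 F 12.2 Mz 0.23 w 0.0364
10 False 20.0 yaw 12 j7 -43 down 13.87 F 12.6 Mz 0.30 w 0.0367
11 False 20.41 yaw -3 j7 -58 down 13.87 F 12.4 Mz 0.22 w 0.0363
```

Run:
```python
from h import *
clamp(110); print(st())
s=sense();p=s["ee_pos"];yaw=s["orientation"][2]
for i in range(6):
    yaw-=8; movel(p,[180,0,yaw],max_speed=.01); s=sense(); print(round(s["clock"],2),np.round(s["moment"][2],2),np.round(s["force"],1),s["joint_positions"][6],s["ee_pos"][2])
```

```text
(20.62, array([0.4651, 0.1706, 0.0952]), array([-0.9,  1.7, 17.1]), array([0.6 , 0.41, 0.23]), 0.0351)
20.92 0.18 [-2.1  2.  11.5] -65.92239926661414 0.09530978714596386
21.21 0.26 [-1.9  1.3 11.4] -73.89403187640485 0.09530808266833278
21.5 0.2 [-2.   0.7 10.1] -81.8663968700443 0.09530655478992366
21.79 0.19 [-2.2  0.2 11.1] -89.84030948417858 0.09531495823729863
22.08 0.26 [-1.8  0.8 11.1] -97.8190060547826 0.09530985956685552
22.38 0.25 [-2.   0.3 10.6] -105.79803347374116 0.0952983450417213
```

The moment is the same at twice the grip force, so the torque limiter is slipping and the knob is tight. I'll release it and check.

Run:
```python
from h import *
gripper_open(); print(st())
p=sense()["ee_pos"]; movel(p+[0,0,.10],max_speed=.15); movel(W(-.15,0.02,.30)); print(st())
o=np.zeros((400,800,3),np.uint8)
for j,n in enumerate(("scene","side")):
    i,im,d=cam(n);P=cloud(i,d).reshape(-1,3);P=P[d.ravel()>0]
    f=R.from_euler('z',-YAW,degrees=True).apply(P-O)
    k=f[(abs(f[:,0]+.062)<.022)&(abs(f[:,1])<.022)&(f[:,2]>.07)&(f[:,2]<.125)]
    fl=f[(np.hypot(f[:,0],f[:,1])<.02)&(f[:,2]>.02)]
    print(n,"knob z",np.percentile(k[:,2],[50,90,98]),"flange z",np.percentile(fl[:,2],[50,90]))
    l=f[(abs(f[:,1])<.042)&(f[:,2]>.055)&(f[:,2]<.072)&(f[:,0]>-.09)&(f[:,0]<.05)];print("leaf z",np.median(l[:,2]),np.median(l[l[:,0]<-.03][:,2]))
    c=im[180:350,220:400] if n=="scene" else im[80:250,270:450]; o[:378,j*400:j*400+400]=cv2.resize(c,(400,378))
cv2.imwrite("pics/final.png",o[...,::-1])
```

```text
(22.93, array([0.4651, 0.1705, 0.0951]), array([ 0.3, -0.2, -0. ]), array([ 0.01,  0.01, -0.01]), 0.0854)
(24.82, array([0.3753, 0.1857, 0.2997]), array([ 0.6, -1. , -1.4]), array([0.  , 0.03, 0.03]), 0.0852)
scene knob z [0.09466799 0.09749267 0.09852479] flange z [0.06469493 0.06802099]
leaf z 0.06643823918959273 0.06657036779027813
side knob z [0.09244964 0.09577147 0.0973292 ] flange z [0.06355531 0.06651659]
leaf z 0.0648291042923007 0.06496501756887728
```

View pics/final.png

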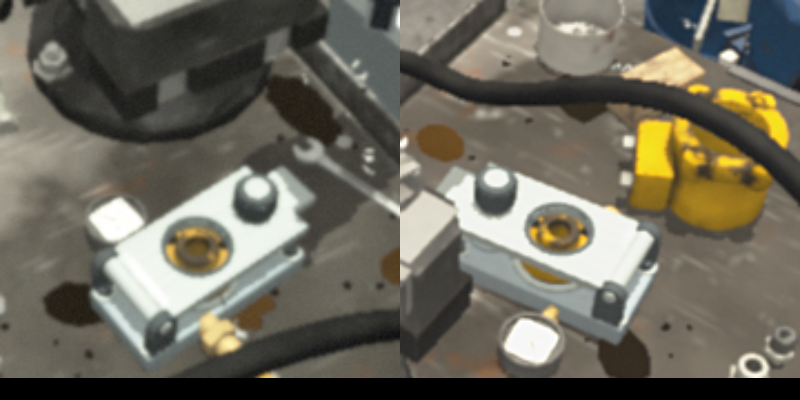

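The knob (scene crop (255,190), side crop (495,185)) stays down on the closed leaf: its top has dropped about 14 mm. The flange is still in its nest and nothing else looks disturbed.

```bash
python3 -c "
from rig import *
print(sign_off())"
```

```text
the job is handed in; nothing more can be done
None
```

The leaf is shut and its knob is screwed home: it went about 14 mm down, tightened until its torque limiter slipped, and stayed down when released; the job was handed in at about 25 s.

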